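Finish the nested row of angle brackets and close the keeper

TASK

Finish packing the row of angle brackets on the green-bedded rail, alternately flipped so that they interlock: set the loose short bracket, which stands like a roof on the bench, at the end of the row the same way up, foot to foot with the last roof, then roll the loose long bracket, which lies with one leg flat, and nest it as a V, open side up, in the valley between the last two roofs. Slide the blue keeper up until the row of five is tight, with tops level and every bracket square across the rail and centred on it, and leave the steel block beside the work alone.

Things in the scene. Friction and masses are not known exactly. Their poses are not given: they have to be found in the camera images.
- stop_rail: fixed packing rail: grey base 92 (x) x 252 (y) x 8 mm, on it a green plastic bed bar along y, 32 mm wide, top at z = 26 mm; brackets lie across it with overhanging ends, so fingers can pass down beside the bar. Aluminium fence at the +y end, inner face at y = 112 mm, 30 mm above the bed. Origin: centre of the underside on the bench, z up
- row_start (a point): foot of the fence's inner face, mid bed, at bed height. The row (roof, V, roof, V, roof) is packed from here towards the rail's -y; packed tight, the corner lines lie 17.8 mm apart (at rail y = 94, 76, 59, 41, 23 mm), ridges of roofs and edges of Vs are level 19.2 mm above the bed, and a V's corner line is 1.4 mm above it
- keeper (a joint): blue sliding stop riding on the bed at the rail's -y end: saddle 42 (x) x 34 (y) mm, 18.5 mm high above the bed. Value in m: its row-side face is at rail y = -0.060 + value; range 0 (back) to 0.066, where two steel dowels stop it, just past 0.065, where it touches a tight row of five. Starts under 0.015, grows towards the fence. About 1.5 N of friction, stays where left
- keeper_fin (a point): middle of the top of the keeper's black grip fin: 14 mm thick in rail x, 28 mm long in rail y, 26 mm tall on the blue saddle; its top is 44.5 mm above the bed. The keeper's row-side face is 17 mm from here towards rail +y
- roof_bracket: loose aluminium angle bracket, the short one, 45 mm long, 40 g: two legs 25.2 mm (outside), 2 mm thick, along body x, origin at mid-length. Section (y, z) in mm: one leg y -12.5 to 12.7 at z -0.2 to 1.8, the other z up to 25 at y 10.7 to 12.7. Starts on the bench as a roof: on its legs' edges, corner line up, 19.2 mm high, 35.6 mm wide. Can be held by its two ends
- roof_bracket_corner (a point): outer bend (corner line) of that bracket, at mid-length: the ridge when it stands like a roof, the bottom line when it lies as a V
- roof_bracket_mouth (a point): middle of that bracket's open side (halfway between the outer edges of its two legs), 17.8 mm from the corner
- flat_bracket: loose aluminium angle bracket, the long one, 60 mm long, 50 g: two legs 25.2 mm (outside), 2 mm thick, along body x, origin at mid-length. Section (y, z) in mm: one leg y -12.5 to 12.7 at z -0.2 to 1.8, the other z up to 25 at y 10.7 to 12.7. Starts on the bench with the y leg flat and the z leg upright; rolled 45 degrees about its length (z leg outward) it is a V. Can be held by its two ends
- flat_bracket_corner (a point): outer bend (corner line) of that bracket, at mid-length: the ridge when it stands like a roof, the bottom line when it lies as a V
- flat_bracket_mouth (a point): middle of that bracket's open side (halfway between the outer edges of its two legs), 17.8 mm from the corner
- row_roof_1: loose bracket like the others, already packed on the rail: first in the row, a roof, 45 mm long, its foot at the fence
- row_roof_1_corner (a point): outer bend (corner line) of that bracket, at mid-length: the ridge when it stands like a roof, the bottom line when it lies as a V
- row_roof_1_mouth (a point): middle of that bracket's open side (halfway between the outer edges of its two legs), 17.8 mm from the corner
- row_vee: loose bracket like the others, already packed on the rail: second in the row, a V 60 mm long, nested between the two roofs
- row_vee_corner (a point): outer bend (corner line) of that bracket, at mid-length: the ridge when it stands like a roof, the bottom line when it lies as a V
- row_vee_mouth (a point): middle of that bracket's open side (halfway between the outer edges of its two legs), 17.8 mm from the corner
- row_roof_2: loose bracket like the others, already packed on the rail: third in the row, a roof, 45 mm long
- row_roof_2_corner (a point): outer bend (corner line) of that bracket, at mid-length: the ridge when it stands like a roof, the bottom line when it lies as a V
- row_roof_2_mouth (a point): middle of that bracket's open side (halfway between the outer edges of its two legs), 17.8 mm from the corner
- bucking_bar: plain steel block 36x100x28 mm lying to the right of the rail: leave alone

How it is judged:
On the way, in this order (a step that is already met when the one before it is completed fails the run):
1. the roof bracket stands like a roof on the bed beside the row, released (z of roof_bracket_mouth in the frame of stop_rail below 0.0315 m and z of roof_bracket_corner in the frame of stop_rail between 0.0415 and 0.0485 m and x of roof_bracket in the frame of stop_rail between -0.008 and 0.008 m and angle between the x axis of roof_bracket and the x axis of stop_rail, either way round below 0.12 rad and y of roof_bracket_corner in the frame of stop_rail between 0.003 and 0.03 m and contact force between the fingers and roof_bracket below 0.1 N), for 0.2 s.
2. the flat bracket lies as a V in the valley between the last two roofs, released (z of flat_bracket_corner in the frame of stop_rail below 0.033 m and z of flat_bracket_mouth in the frame of stop_rail above 0.038 m and y of flat_bracket_corner in the frame of stop_rail between 0.024 and 0.048 m and contact force between the fingers and flat_bracket below 0.1 N), for 0.2 s.
At the end, for the whole second after the job is handed in: From the fence: roof, V, roof, V, roof on the bed, each corner line within 5 mm of its place in a tight row, tops level within about 4 mm, lengths square to the row within 0.12 rad and centred within 8 mm; keeper in to 0.062 or more (3 mm from tight); all released and still (z of each of row_roof_1_mouth, row_vee_corner, row_roof_2_mouth, flat_bracket_corner, roof_bracket_mouth in the frame of stop_rail below 0.0315 m and z of row_roof_1_corner in the frame of stop_rail between 0.0415 and 0.0485 m and x of row_roof_1 in the frame of stop_rail between -0.008 and 0.008 m and angle between the x axis of each of row_roof_1, row_vee, row_roof_2, flat_bracket, roof_bracket and the x axis of stop_rail, either way round below 0.12 rad and y of row_roof_1_corner in the frame of stop_rail between 0.0891809 and 0.0991809 m and linear speed of each of row_roof_1, row_vee, row_roof_2, flat_bracket, roof_bracket below 0.02 m/s and z of row_vee_mouth in the frame of stop_rail between 0.0415 and 0.0485 m and x of row_vee in the frame of stop_rail between -0.008 and 0.008 m and y of row_vee_corner in the frame of stop_rail between 0.0713618 and 0.0813618 m and z of row_roof_2_corner in the frame of stop_rail between 0.0415 and 0.0485 m and x of row_roof_2 in the frame of stop_rail between -0.008 and 0.008 m and y of row_roof_2_corner in the frame of stop_rail between 0.0535427 and 0.0635427 m and z of flat_bracket_mouth in the frame of stop_rail between 0.0415 and 0.0485 m and x of flat_bracket in the frame of stop_rail between -0.008 and 0.008 m and y of flat_bracket_corner in the frame of stop_rail between 0.0357236 and 0.0457236 m and z of roof_bracket_corner in the frame of stop_rail between 0.0415 and 0.0485 m and x of roof_bracket in the frame of stop_rail between -0.008 and 0.008 m and y of roof_bracket_corner in the frame of stop_rail between 0.0179045 and 0.0279045 m and value of joint keeper above 0.062 m and contact force between the fingers and anything else below 0.1 N); the robot touches nothing.
It fails at once if the steel block is shoved more than 30 mm (distance of bucking_bar from where it was at the start of the episode above 0.03 m).
It also fails if it takes over 59 s, if anything falls off the work surface, if the arm or the gripper's body presses on something with over 40 N, if the wrist force passes 120 N, or if a joint passes its speed limit or range.

ROBOT

A 6-joint arm with a two-finger parallel gripper is mounted at the origin on the work surface; the furniture and walls round the work are solid. World frame = base frame: x ahead of the robot, y to its left, z up, the work surface at z = 0. Lengths are in m, angles in rad, forces in N, time in s.
With the tool pointing down it reaches from about 0.3 to 0.875 m from the base axis. Payload 6.4 kg.
Tool frame: the origin (TCP) lies at the very end of the fingers, on their centre line; the grasp point (between the pads) lies 19 mm behind it; z points along the fingers, y is the line along which they close (so a half turn about z gives the same grasp; the last joint's range is limited). The gripper opens to 85 mm and grips with 20 to 120 N. Pads are 22 mm wide; open, the fingers measure 114 mm over their backs; the gripper's body (76 mm by 85 mm) begins 54 mm behind the grasp point. The pads swing forward as they close: fully open they stand 13 mm farther back than shut.
Start: joints at [1.064, 0.181, 1.607, -0, 1.354, -0.206], TCP at [0.17, 0.549, 0.231] pointing down, gripper open.
Joint ranges: [-2.99, 2.99], [-0.89, 2.07], [0.3, 2.58], [-1.14, 4.28], [0, 2.63], [-3.12, 3.12]. Speed limits (rad/s): [2.57, 2.57, 3.01, 3.14, 3.14, 3.14].

INTERFACE

Orientations are given as a unit quaternion [w, x, y, z].
In Python, from bench import ctrl gives the robot as it stands.
- The arm moves only by the shell command python3 jog.py 'ROWS'. ROWS is one flat JSON list of numbers that holds 1 to 10 rows one after another, with no inner brackets; each row has 7 numbers: dx, dy, dz in units of 100 mm, then a rotation vector rx, ry, rz in rad, then the opening from 0.0 (shut) to 1.0 (fully open); each row is the pose to reach, as a shift and turn from the pose commanded when the command began, along the tool's axes at that moment; what a row does not reach only later rows make up. A row lasts 1/8 s, in which the tool goes at most 0.0625 m and 0.188 rad, less where a joint would pass 70% of its speed; a pose out of reach is approached as far as the arm can. The fingers move at their own pace and stop on an object; the grip force is fixed at half the most. Time passes only in rows, so rows that do not move let the fingers close. It prints the time, the measured TCP pose, the force, the opening and the grip force at its end. Input that does not fit is refused with a message, and nothing moves.
- ctrl.get_obs(): the state, without advancing time (a new reading comes with each control period).
- ctrl.camera(name): name is "side" or "top" or "wrist"; returns the picture (400x640x3 uint8, blue, green, red); there is no depth.
- ctrl.camera_params(name): a dict with "fovy" (degrees; the focal length in pixels is half the picture's height over the tangent of half this angle, whatever the lens; pixels are square), "cx", "cy" (the principal point, pixels), "view" (4x4, takes a point from world to camera coordinates). Camera axes: x right, y up, looking along -z (the intrinsics and any distortion apply to the point x, -y, -z); pixel columns grow to the right and rows downward; lengths in m; the calibration is good to about 2 mm. The wrist camera is an equidistant fisheye: a pixel r from the principal point sees the ray r / f radians off the axis. A picture is of the moment at which its call begins: read the wrist's pose just before it. camera_params takes no time and is no camera call; for the wrist camera it gives the pose at the moment of the call.
- ctrl.hand_in(): hands the job in; it is judged then, once.
The state is a dict: "time_s": time; "q": joint angles; "dq": joint speeds; "joint_efforts": joint torques, N m; "eef_pos": TCP position; "eef_rot": TCP orientation; "wrist_force": force on the tool from outside, world axes, zero at the start; "torque": the same for the moment, N m; "opening": opening from 0.0 (shut) to 1.0 (fully open); "grasp_force": force on a finger pad.
Only numpy, scipy, OpenCV 4.12 (cv2) and the standard library are available. Lean on these libraries where they do the work, as an engineer would, in place of code of your own. Each camera call takes 0.05 s, during which the arm holds its last target. There are 200 camera calls.

## Working session

There is one attempt and no reset: what is moved stays moved. The work goes in short steps, Python scripts to look and compute and a shell command to move; the robot and the scene stay as the last step left them, time stands still between calls to the robot, and variables do not carry over. Pictures are saved under pics/ and viewed, at most 10 in all, crops included, and the job is handed in when it is done.

```bash
ls; mkdir -p pics; python3 - <<'E'
from bench import ctrl
import cv2,numpy as np
o=ctrl.get_obs();print(o['time_s'],o['eef_pos'],o['eef_rot'],o['opening'])
for n in ['side','top','wrist']:
    p=ctrl.camera_params(n);print(n,p['fovy'],p['cx'],p['cy'],np.round(p['view'],4).tolist())
    cv2.imwrite(f'pics/{n}0.png',ctrl.camera(n))
E
```

```text
bench.py
jog.py
pics
0.0 [0.17007097 0.54868869 0.23038973] [-3.12221591e-04  1.49855117e-01  9.88707577e-01 -8.20259562e-04] 0.9973541941801105
side 42.18046903490926 322.4154369867482 206.88094095827674 [[-0.9974, -0.0697, 0.0189, 0.5673], [0.0494, -0.4686, 0.882, -0.1123], [-0.0526, 0.8807, 0.4708, -1.0184], [0.0, 0.0, 0.0, 1.0]]
top 42.17048339928882 328.8755707697069 202.8588525886812 [[-0.0002, -1.0, -0.0015, -0.0646], [0.9932, -0.0003, 0.1162, -0.5608], [-0.1162, -0.0014, 0.9932, -1.1081], [0.0, 0.0, 0.0, 1.0]]
wrist 65.70646984690485 320.22552860451503 198.27096750309587 [[0.2965, 0.955, -0.002, -0.575], [-0.9063, 0.2807, -0.3158, 0.0405], [-0.3011, 0.0954, 0.9488, -0.3809], [0.0, 0.0, 0.0, 1.0]]
```

View pics/top0.png

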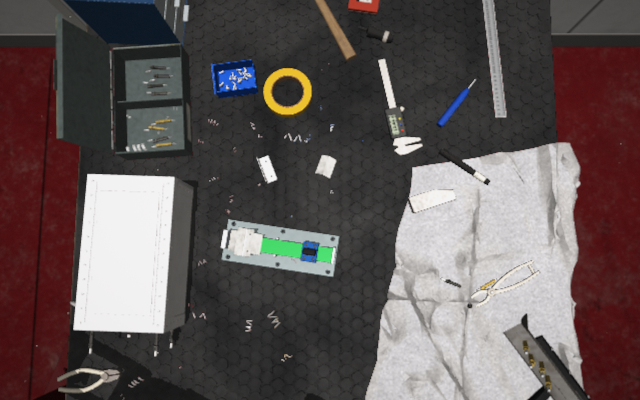

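View pics/side0.png

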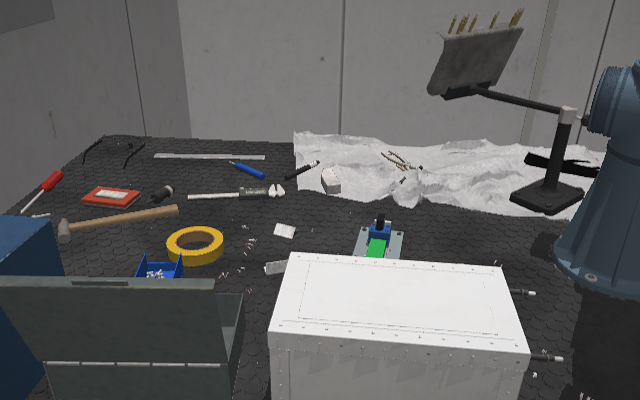

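The top view shows the rail around (281,248), with its fence on the left and its keeper at (310,252). The loose brackets are at about (267,168) and (326,166), and the steel block is at (432,200). The side view's rail is mostly hidden by the white box, so I'll measure from the wrist camera.

```bash
cat > h.py <<'E'
import numpy as np,cv2
from bench import ctrl
from scipy.spatial.transform import Rotation as Ro
def rot(o): return Ro.from_quat(np.roll(o['eef_rot'],-1))
def ray(p,u,v,name):
    f=200/np.tan(np.radians(p['fovy'])/2); a=(u-p['cx']);b=(v-p['cy'])
    if name=='wrist':
        r=np.hypot(a,b)+1e-9;t=r/f;d=np.array([a/r*np.sin(t),-b/r*np.sin(t),-np.cos(t)])
    else: d=np.array([a/f,-b/f,-1])
    V=np.array(p['view']);c=-V[:3,:3].T@V[:3,3];d=V[:3,:3].T@d
    return c,d/np.linalg.norm(d)
def plane(p,u,v,name,z):
    c,d=ray(p,u,v,name);return c+d*(z-c[2])/d[2]
def tri(rays):
    A=sum(np.eye(3)-np.outer(d,d) for c,d in rays);b=sum((np.eye(3)-np.outer(d,d))@c for c,d in rays)
    x=np.linalg.solve(A,b);return x,[np.linalg.norm((np.eye(3)-np.outer(d,d))@(x-c)) for c,d in rays]
def proj(p,X,name):
    f=200/np.tan(np.radians(p['fovy'])/2);V=np.array(p['view']);X=V[:3,:3]@X+V[:3,3];d=X*[1,-1,-1]
    if name=='wrist':
        h=np.hypot(d[0],d[1]);t=np.arctan2(h,d[2]);return p['cx']+f*t*d[0]/h,p['cy']+f*t*d[1]/h
    return p['cx']+f*d[0]/d[2],p['cy']+f*d[1]/d[2]
def toolrot(close,lean=0.,leandir=None):
    "close: world angle of tool y; tool down; lean: tilt back axis toward leandir (unit vec, perpendicular to close)"
    y=np.array([np.cos(close),np.sin(close),0]);z=np.array([0,0,-1.])
    if lean: z=-(np.cos(lean)*np.array([0,0,1])+np.sin(lean)*np.append(leandir,0))
    return Ro.from_matrix(np.c_[np.cross(y,z),y,z])
def go(P,R):
    o=ctrl.get_obs();r=rot(o);print('shift',np.round(r.inv().apply(np.array(P)-o['eef_pos']),4),'rv',np.round((r.inv()*R).as_rotvec(),4))
def snap(name,n):
    o=ctrl.get_obs();p=ctrl.camera_params(name);im=ctrl.camera(name);cv2.imwrite(f'pics/{n}.png',im);np.save(f'pics/{n}.npy',p,allow_pickle=True);return im,p
def par(n): return np.load(f'pics/{n}.npy',allow_pickle=True).item()
E
python3 - <<'E'
from h import *
p=ctrl.camera_params('top')
for n,u,v in [('A',267,168),('B',326,166),('rail',281,248),('fence',226,239),('keep',310,252),('block',432,200),('boxedge',183,180),('boxedge',195,180)]:
    print(n,plane(p,u,v,'top',.02))
o=ctrl.get_obs();w=ctrl.camera_params('wrist');V=w['view'];c=-V[:3,:3].T@V[:3,3]
print('cam in tool',rot(o).inv().apply(c-o['eef_pos']),'axis',rot(o).inv().apply(-V[2,:3]))
E
```

```text
A [0.64099644 0.07396378 0.02      ]
B [ 0.64548983 -0.05830005  0.02      ]
rail [0.46224415 0.04068625 0.02      ]
fence [0.48206092 0.16226488 0.02      ]
keep [ 0.45346227 -0.02320037  0.02      ]
block [ 0.56859712 -0.29413915  0.02      ]
boxedge [0.61384662 0.26146676 0.02      ]
boxedge [0.61383583 0.23462176 0.02      ]
cam in tool [ 0.08164348  0.00102103 -0.14259295] axis [-3.16132710e-01 -4.22490272e-04  9.48714884e-01]
```

```bash
python3 - <<'E'
from h import *
go([.56,.08,.23],toolrot(np.radians(-8)))
E
```

```text
shift [-0.5113 -0.3322  0.0009] rv [-1.3000e-03  7.0000e-04  1.4096e+00]
```

Units first: shifts go in units of 100 mm. So -0.51 m is -5.1, -0.332 m is -3.32.

```bash
python3 jog.py '[-5.1, -3.32, 0, 0, 0, 1.41, 1, -5.1, -3.32, 0, 0, 0, 1.41, 1, -5.1, -3.32, 0, 0, 0, 1.41, 1, -5.1, -3.32, 0, 0, 0, 1.41, 1, -5.1, -3.32, 0, 0, 0, 1.41, 1, -5.1, -3.32, 0, 0, 0, 1.41, 1, -5.1, -3.32, 0, 0, 0, 1.41, 1, -5.1, -3.32, 0, 0, 0, 1.41, 1, -5.1, -3.32, 0, 0, 0, 1.41, 1, -5.1, -3.32, 0, 0, 0, 1.41, 1]'; python3 -c "
from h import *
snap('wrist','w1');print(ctrl.get_obs()['eef_pos'],ctrl.get_obs()['q'])"
```

```text
time_s: 1.4
eef_pos: [0.5603, 0.0786, 0.231]
eef_rot: [-0.0, 0.755, 0.655, -0.0]
wrist_force: [0.9, -0.2, -1.4]
opening: 1.002
grasp_force: 0.0
[0.56314623 0.07454301 0.23103074] [-0.07577481  0.16440205  1.62648602 -0.00269873  1.34836094  0.06907947]
```

View pics/w1.png

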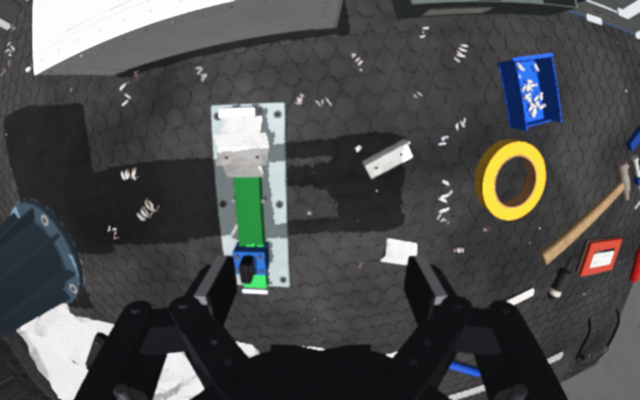

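The wrist view shows the rail running vertically, with the fence at (237,112), roofs at about (243,150) and the keeper at (250,265). The flat bracket is at (388,160) and the roof bracket at (400,250). I'll take two closer views.

```bash
python3 - <<'E'
from h import *
go([.55,.0,.13],toolrot(np.radians(-8)))
E
python3 jog.py '[-0.65, -0.25, 1, 0, 0, 0, 1, -0.65, -0.25, 1, 0, 0, 0, 1, -0.65, -0.25, 1, 0, 0, 0, 1, -0.65, -0.25, 1, 0, 0, 0, 1]'; python3 -c "
from h import *
snap('wrist','w2')"
python3 jog.py '[-0.6, 0, 0, 0, 0, 0, 1, -0.6, 0, 0, 0, 0, 0, 1, -0.6, 0, 0, 0, 0, 0, 1]'; python3 -c "
from h import *
snap('wrist','w3')
a=cv2.imread('pics/w2.png')[0:300,60:560];b=cv2.imread('pics/w3.png')[0:300,60:560]
cv2.imwrite('pics/c23.png',np.vstack([a,b]))"
```

```text
shift [-0.0754 -0.0025  0.1012] rv [ 0.0025  0.0025 -0.0046]
time_s: 1.95
eef_pos: [0.5261, 0.0203, 0.1322]
eef_rot: [0.0, 0.755, 0.656, 0.001]
wrist_force: [-1.2, 0.1, 0.9]
opening: 1.005
grasp_force: 0.0
time_s: 2.38
eef_pos: [0.5182, -0.0389, 0.1327]
eef_rot: [0.001, 0.755, 0.656, 0.001]
wrist_force: [1.2, 0.9, -0.4]
opening: 0.997
grasp_force: 0.0
```

View pics/c23.png

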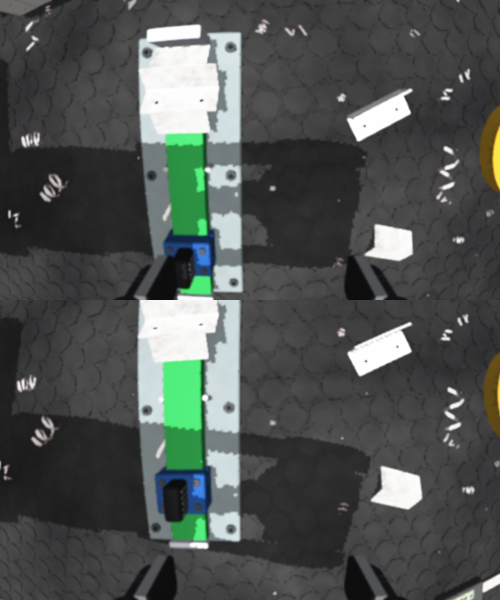

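The close views are crops, so crop positions are offset by 60 px. They show the rail with the row at crop (180,100), the keeper at (185,265), and the flat bracket at (380,115) with its upright leg on the +y side. The roof bracket is at (390,243). Next I'll zoom in for the corners.

```bash
python3 - <<'E'
from h import *
ims=[]
for n,boxes in [('w2',[(400,80,80,65),(420,215,80,65)]),('w3',[(400,15,80,65),(420,155,80,65)])]:
    im=cv2.imread(f'pics/{n}.png');row=[]
    for x,y,w,h in boxes:
        c=im[y:y+h,x:x+w];row.append(cv2.resize(c,None,fx=4.5,fy=4.5,interpolation=cv2.INTER_CUBIC))
        g=c.min(2);m=(g>90).astype(np.uint8)
        cs,_=cv2.findContours(m,0,1);k=max(cs,key=cv2.contourArea)
        ap=cv2.approxPolyDP(k,2,True)[:,0]+[x,y]
        print(n,cv2.contourArea(k),ap.tolist(),'rect',cv2.minAreaRect(k))
    ims.append(np.hstack(row))
cv2.imwrite('pics/z.png',np.vstack(ims))
E
```

```text
w2 1767.5 [[472, 89], [459, 89], [409, 114], [406, 120], [416, 140], [420, 141], [469, 115], [470, 110], [464, 96]] rect ((43.03715515136719, 32.6545295715332), (29.10310935974121, 73.23960876464844), 62.44719314575195)
w2 1313.5 [[434, 224], [434, 246], [425, 252], [424, 256], [460, 261], [472, 255], [471, 230]] rect ((29.77027130126953, 27.87837791442871), (49.155296325683594, 35.01698303222656), 9.462322235107422)
w3 1792.0 [[471, 22], [423, 41], [409, 50], [407, 55], [417, 74], [421, 76], [471, 52], [461, 30], [470, 26]] rect ((43.84307098388672, 33.30656433105469), (30.870637893676758, 72.43423461914062), 64.98310089111328)
w3 1564.5 [[439, 167], [441, 188], [431, 197], [431, 202], [469, 209], [482, 199], [479, 175], [444, 165]] rect ((38.52941131591797, 33.882354736328125), (50.447410583496094, 39.290767669677734), 14.03624439239502)
```

View pics/z.png

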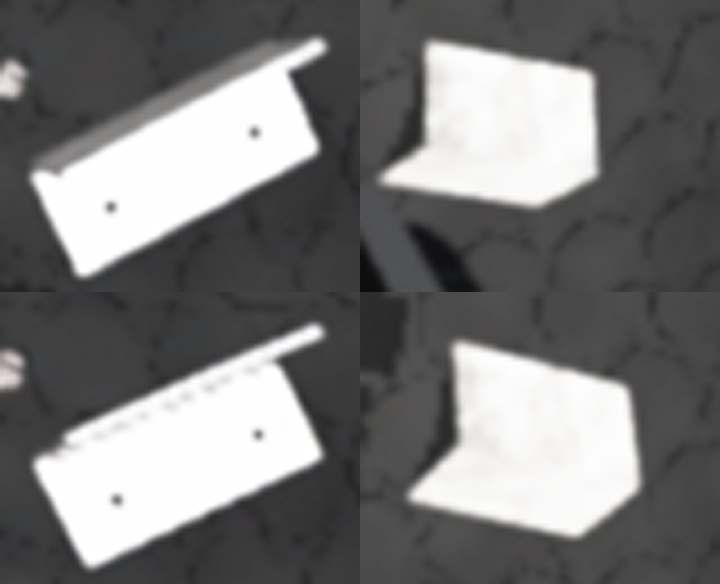

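In the zoom, the roof bracket's feet corners and ridge ends are clear in both views. The flat bracket's free edge and holes also show, with its upright leg on the upper side. I'll triangulate these and zoom the rail.

```bash
python3 - <<'E'
from h import *
def P(orig,l): return [((x+.5)/4.5-.5+orig[0],(y+.5)/4.5-.5+orig[1]) for x,y in l]
pa,pb=par('w2'),par('w3')
def T(names,a,b):
    for n,s,t in zip(names,a,b):
        x,e=tri([ray(pa,*s,'wrist'),ray(pb,*t,'wrist')]);print(n,np.round(x*1000,1),np.round(np.array(e)*1000,1))
T('UL UR RL RR LL LR'.split(),P((420,215),[(67,42),(233,74),(67,147),(238,177),(20,181),(180,207)]),P((420,155),[(95,51),(270,95),(100,148),(280,196),(48,203),(218,245)]))
T('BL BR h1 h2 tip left'.split(),P((400,80),[(83,276),(319,152),(111,207),(255,132),(325,45),(33,172)]),P((400,15),[(92,277),(322,166),(117,207),(258,142),(322,36),(36,170)]))
a=cv2.imread('pics/w2.png')[15:315,190:310];b=cv2.imread('pics/w3.png')[0:300,190:310]
z=np.hstack([a,b]);cv2.imwrite('pics/z2.png',cv2.resize(z,(800,600)+(() ) if 0 else (480*800//480,300*2),interpolation=cv2.INTER_CUBIC) if 0 else cv2.resize(z,None,fx=2,fy=2,interpolation=cv2.INTER_CUBIC))
E
```

```text
UL [ 6.354e+02 -3.210e+01  4.000e-01] [0.1 0.1]
UR [677.2 -46.1   3.3] [0.1 0.1]
RL [627.7 -46.3  22.2] [0.1 0.1]
RR [671.1 -63.2  20.8] [0.2 0.2]
LL [622.2 -63.1   5.2] [0.3 0.3]
LR [665.1 -80.3   2.5] [0.2 0.2]
BL [6.217e+02 5.360e+01 5.000e-01] [0.1 0.1]
BR [676.8  75.4   1.8] [0.2 0.2]
h1 [628.2  67.5   2.5] [0.1 0.1]
h2 [661.9  80.5   2.1] [0. 0.]
tip [666.9  98.3  27.5] [0. 0.]
left [612.5  76.    1.5] [0. 0.]
```

View pics/z2.png

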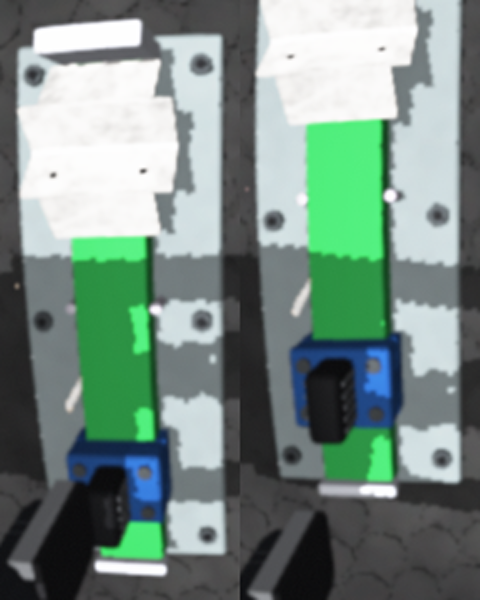

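The rail zoom shows the plate corners in w2 at UL (17,48), UR (222,36) and BR (224,553), and in w3 at BR (460,483). Screws, the roof ridges and the keeper fin (w3 top around x 307-355, y 358-440) are also visible.

```bash
python3 - <<'E'
from h import *
pa,pb=par('w2'),par('w3')
A=lambda x,y:(x/2-.25+190,y/2-.25+15)
B=lambda x,y:((x-240)/2-.25+190,y/2-.25)
R={}
for n,a,b in [('midL',(42,321),(274,219)),('midR',(202,321),(438,214)),('lowR',(207,535),(442,457)),('BR',(224,553),(460,483)),('dowR',(156,309),(390,196)),('veeholeL',(53,175),(290,57)),('veeholeR',(143,171),(381,49)),('greenR',(148,236),(386,120)),('roof2footL',(52,237),(288,124)),('roof2footR',(158,236),(397,118)),('keepRsadTopRowR',(168,431),(401,336))]:
    x,e=tri([ray(pa,*A(*a),'wrist'),ray(pb,*B(*b),'wrist')]);R[n]=x;print(n,np.round(x*1000,1),np.round(np.array(e)*1000,1))
pl=lambda a,z:plane(pa,*A(*a),'wrist',z)
UL,UR,BR=[pl(a,.008) for a in [(17,48),(222,36),(224,553)]]
BRb=plane(pb,*B(460,483),'wrist',.008)
print(UL,UR,BR,BRb,'len',np.linalg.norm(UL-UR),np.linalg.norm(UR-BR))
sUL,sUR,sLR=[pl(a,.008) for a in [(34,76),(201,64),(207,535)]];sLL=plane(pb,*B(291,455),'wrist',.008)
print('screws',sUL,sUR,sLR,sLL,'c',(sUL+sUR+sLR+sLL)/4,(UL+BR)/2)
mL,mR=[pl(a,.008) for a in [(42,321),(202,321)]];print('mid c',(mL+mR)/2, np.degrees(np.arctan2(*(mR-mL)[1::-1])))
for a,b in [(sLR,sUR),(sLL,sUL),(BR,UR)]: print('head y',np.degrees(np.arctan2(b[1]-a[1],b[0]-a[0])))
E
```

```text
midL [430.3  51.   12.5] [0.5 0.5]
midR [502.6  39.7  11.5] [0. 0.]
lowR [486.2 -69.   13.4] [0.2 0.2]
BR [490.9 -88.3   3.3] [0.1 0.1]
dowR [485.6  50.4  23. ] [0.1 0.1]
veeholeL [457.4 113.2  38.8] [0.1 0.1]
veeholeR [493.3 107.7  39.3] [0. 0.]
greenR [488.7  81.5  25.5] [0.4 0.4]
roof2footL [448.6  88.4  27.2] [0.4 0.4]
roof2footR [493.5  81.   28.4] [0.5 0.5]
keepRsadTopRowR [477.8 -10.3  11.5] [0.1 0.1]
[0.43925446 0.17597004 0.008     ] [0.52946809 0.16133138 0.008     ] [ 0.49162662 -0.08503945  0.008     ] [ 0.49169824 -0.08608916  0.008     ] len 0.09139359372870214 0.24926002680871967
screws [0.44547197 0.16087901 0.008     ] [0.5189816  0.15039986 0.008     ] [ 0.48486353 -0.07257847  0.008     ] [ 0.41118934 -0.06088896  0.008     ] c [0.46512661 0.04445286 0.008     ] [0.46544054 0.04546529 0.008     ]
mid c [0.46505851 0.04451754 0.008     ] -8.723991984204163
head y 81.30060504466773
head y 81.21233153535083
head y 81.26786244215032
```

Rail origin is (0.4652, 0.0446), with its x axis at -8.75°, and the check points agree. The roof bracket is at (0.6498, -0.0552), -20.7°. The flat bracket is at (0.6447, 0.0761), 21.4°. Next I grasp the roof.

```bash
python3 - <<'E'
from h import *
go([.6498,-.0552,.05],toolrot(np.radians(-20.7)))
go([.6498,-.0552,.001],toolrot(np.radians(-20.7)))
E
```

```text
shift [0.0017 0.1328 0.0826] rv [ 0.002  -0.0004  0.2221]
shift [0.0017 0.1327 0.1316] rv [ 0.002  -0.0004  0.2221]
```

```bash
python3 jog.py '[0.02, 1.33, 0.8, 0, 0, 0.222, 1, 0.02, 1.33, 0.8, 0, 0, 0.222, 1, 0.02, 1.33, 0.8, 0, 0, 0.222, 1, 0.02, 1.33, 1, 0, 0, 0.222, 1, 0.02, 1.33, 1.2, 0, 0, 0.222, 1, 0.02, 1.33, 1.31, 0, 0, 0.222, 1, 0.02, 1.33, 1.31, 0, 0, 0.222, 1]'; python3 -c "
from h import *
print(ctrl.get_obs()['eef_pos']);go([.6498,-.0552,.001],toolrot(np.radians(-20.7)))"
```

```text
time_s: 3.3
eef_pos: [0.6475, -0.0554, -0.0006]
eef_rot: [-0.001, 0.823, 0.568, -0.001]
wrist_force: [1.2, -0.3, 0.6]
opening: 1.0
grasp_force: 0.0
[ 6.47523725e-01 -5.54187821e-02 -5.89572028e-04]
shift [ 0.001   0.002  -0.0016] rv [-0.0021  0.0002 -0.0006]
```

In the tool's units: 0.002 m is 0.02, -0.001 m is -0.01.

```bash
python3 jog.py '[0.01, 0.02, -0.01, -0.002, 0, 0, 0.8, 0.01, 0.02, -0.01, -0.002, 0, 0, 0.6, 0.01, 0.02, -0.01, -0.002, 0, 0, 0.4, 0.01, 0.02, -0.01, -0.002, 0, 0, 0.3, 0.01, 0.02, -0.01, -0.002, 0, 0, 0.3, 0.01, 0.02, -0.01, -0.002, 0, 0, 0.3]'; python3 - <<'E'
from h import *
o=ctrl.get_obs();print(o['eef_pos'],o['grasp_force'])
a=np.radians(-8.75);ex=np.array([np.cos(a),np.sin(a)]);ey=np.array([-ex[1],ex[0]]);O=np.array([.4652,.0446])
for z in (.1,.0275): 
    t=np.append(O+.0215*ey,z);print(t);go(t,toolrot(a))
E
```

```text
time_s: 4.05
eef_pos: [0.6521, -0.056, 0.0028]
eef_rot: [0.002, 0.823, 0.568, 0.001]
wrist_force: [-0.4, -0.4, 5.8]
opening: 0.499
grasp_force: 60.0
[ 0.6521108  -0.05595294  0.00275673] 59.96851778123528
[0.46847065 0.06584977 0.1       ]
shift [ 0.0489 -0.2145 -0.0981] rv [ 0.0042  0.0003 -0.2093]
[0.46847065 0.06584977 0.0275    ]
shift [ 0.0489 -0.2148 -0.0256] rv [ 0.0042  0.0003 -0.2093]
```

In the tool's units: -0.214 m is -2.14, -0.098 m is -0.98.

```bash
python3 jog.py '[0, 0, -0.5, 0.004, 0, 0, 0.3, 0.1, -0.5, -0.9, 0.004, 0, -0.1, 0.3, 0.49, -2.14, -0.98, 0.004, 0, -0.209, 0.3, 0.49, -2.14, -0.98, 0.004, 0, -0.209, 0.3, 0.49, -2.14, -0.98, 0.004, 0, -0.209, 0.3, 0.49, -2.14, -0.98, 0.004, 0, -0.209, 0.3, 0.49, -2.14, -0.5, 0.004, 0, -0.209, 0.3, 0.49, -2.14, -0.35, 0.004, 0, -0.209, 0.3, 0.49, -2.14, -0.35, 0.004, 0, -0.209, 0.3]'; python3 - <<'E'
from h import *
o=ctrl.get_obs();print(o['eef_pos'],o['grasp_force'])
go(np.array([.4685,.0658,.0288]),toolrot(np.radians(-8.75)))
snap('wrist','w4')
E
```

```text
time_s: 5.18
eef_pos: [0.4677, 0.0657, 0.035]
eef_rot: [-0.002, 0.759, 0.651, -0.002]
wrist_force: [0.4, -0.1, -0.2]
opening: 0.497
grasp_force: 61.1
[0.46769769 0.0656849  0.03496386] 61.073040997143835
shift [0.0002 0.0008 0.0062] rv [-0.0049  0.0002 -0.0009]
```

View pics/w4.png

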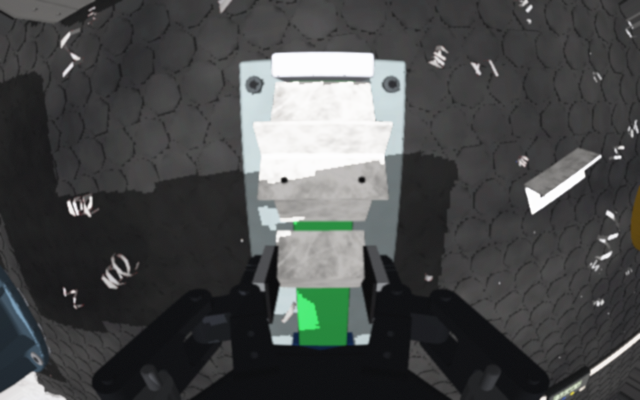

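The roof is held level between the fingers at (320,258), over a clear spot on the bed beside the row. I lower it and release.

```bash
python3 jog.py '[0, 0.01, 0.04, -0.005, 0, 0, 0.3, 0, 0.01, 0.06, -0.005, 0, 0, 0.3, 0, 0.01, 0.063, -0.005, 0, 0, 0.3]'; python3 jog.py '[0, 0, 0, 0, 0, 0, 0.7, 0, 0, 0, 0, 0, 0, 0.8, 0, 0, -0.05, 0, 0, 0, 0.9, 0, 0, -0.5, 0, 0, 0, 1, 0, 0, -1, 0, 0, 0, 1, 0, 0, -1, 0, 0, 0, 1]'; python3 - <<'E'
from h import *
im,p=snap('wrist','w5')
h=np.radians(21.4);ex=np.array([np.cos(h),np.sin(h)]);ey=np.array([-ex[1],ex[0]])
O=np.array([.6447,.0761])
L=np.radians(22.5);R=toolrot(h,L,-ey)
# grasp point: section coords (y=+2,z=11); tcp 14mm beyond along tool z (fingers 5 mm back)
g=np.append(O+.003*ey,.019);z=R.as_matrix()[:,2]
for b in (.06,0):
    print(g+z*(.019-.005)-z*b,z); go(g+z*(.014)-z*b,R)
E
```

```text
time_s: 5.6
eef_pos: [0.4695, 0.0658, 0.0299]
eef_rot: [0.001, 0.759, 0.651, 0.001]
wrist_force: [0.5, -0.6, -1.0]
opening: 0.493
grasp_force: 61.1
time_s: 6.35
eef_pos: [0.4723, 0.0656, 0.1341]
eef_rot: [0.004, 0.759, 0.651, 0.004]
wrist_force: [0.0, 0.8, 0.6]
opening: 1.0
grasp_force: 0.0
[0.65002846 0.06250338 0.06149846] [-0.1396323   0.35629964 -0.92387953]
shift [0.0241 0.1773 0.0717] rv [ 0.1111  0.3854 -0.518 ]
[0.64165052 0.08388136 0.00606569] [-0.1396323   0.35629964 -0.92387953]
shift [0.0439 0.1653 0.127 ] rv [ 0.1111  0.3854 -0.518 ]
```

View pics/w5.png

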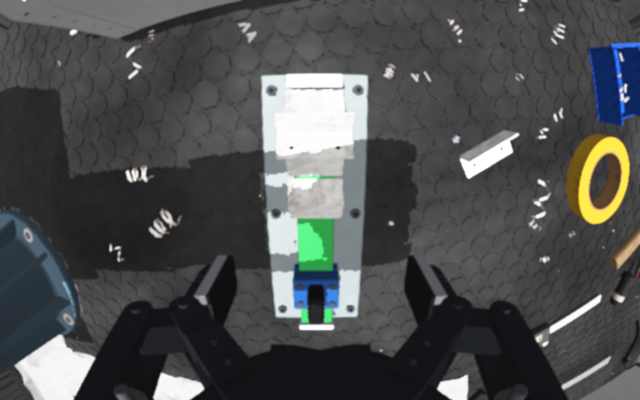

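The roof stands on the bed next to row roof 2 at (315,197), square and released. I grasp the flat bracket with a 15° lean.

```bash
python3 - <<'E'
from h import *
h=np.radians(21.4);ex=np.array([np.cos(h),np.sin(h)]);ey=np.array([-ex[1],ex[0]])
O=np.array([.6447,.0761])
R=toolrot(h,np.radians(15),-ey);g=np.append(O+.004*ey,.025);z=R.as_matrix()[:,2]
for b in (.06,0):
    print(g+z*.014-z*b); go(g+z*(.014)-z*b,R)
E
```

```text
[0.6475846  0.06873937 0.06943259]
shift [0.0299 0.174  0.0637] rv [ 0.0767  0.2576 -0.5224]
[0.64191837 0.08319787 0.01147704]
shift [0.0433 0.1657 0.1216] rv [ 0.0767  0.2576 -0.5224]
```

```bash
python3 jog.py '[0.3, 1.74, 0.5, 0.077, 0.258, -0.522, 1, 0.3, 1.74, 0.5, 0.077, 0.258, -0.522, 1, 0.3, 1.74, 0.6, 0.077, 0.258, -0.522, 1, 0.3, 1.74, 0.64, 0.077, 0.258, -0.522, 1, 0.3, 1.74, 0.64, 0.077, 0.258, -0.522, 1]'; python3 - <<'E'
from h import *
print(ctrl.get_obs()['q'])
h=np.radians(21.4);ey=np.array([-np.sin(h),np.cos(h)])
go([.6419,.0832,.0115],toolrot(h,np.radians(15),-ey))
E
```

```text
time_s: 7.02
eef_pos: [0.6435, 0.0691, 0.0633]
eef_rot: [-0.113, 0.56, 0.818, 0.071]
wrist_force: [0.1, -0.5, 0.6]
opening: 1.005
grasp_force: 0.0
[-0.18705522  0.59172493  1.44200395  0.2314134   1.26770703 -0.64479448]
shift [-0.0004  0.0041  0.0535] rv [-0.0088 -0.0053 -0.004 ]
```

Units first: shifts go in units of 100 mm. So 0.053 m is 0.53, 0.03 m is 0.3.

```bash
python3 jog.py '[0, 0.04, 0.3, -0.009, -0.005, -0.004, 1, 0, 0.04, 0.53, -0.009, -0.005, -0.004, 1, 0, 0.04, 0.53, -0.009, -0.005, -0.004, 1, 0, 0.04, 0.53, -0.009, -0.005, -0.004, 1]'; python3 - <<'E'
from h import *
print(ctrl.get_obs()['eef_pos'])
h=np.radians(21.4);ey=np.array([-np.sin(h),np.cos(h)])
go([.6419,.0832,.0115],toolrot(h,np.radians(15),-ey))
E
```

```text
time_s: 7.52
eef_pos: [0.6446, 0.0833, 0.0165]
eef_rot: [-0.105, 0.558, 0.82, 0.075]
wrist_force: [-0.0, -0.2, -0.1]
opening: 1.005
grasp_force: 0.0
[0.64458772 0.08330277 0.01646324]
shift [-0.0004 -0.0026  0.005 ] rv [0.0061 0.0033 0.0029]
```

In the tool's units: 0.003 m is 0.03, -0.002 m is -0.02.

```bash
python3 jog.py '[0, -0.02, 0.03, 0.004, 0.002, 0.001, 1, 0, -0.02, 0.03, 0.004, 0.002, 0.001, 1]'; python3 - <<'E'
from h import *
print(ctrl.get_obs()['eef_pos'])
h=np.radians(21.4);ey=np.array([-np.sin(h),np.cos(h)])
go([.6419,.0832,.0115],toolrot(h,np.radians(15),-ey))
E
```

```text
time_s: 7.78
eef_pos: [0.6422, 0.083, 0.0125]
eef_rot: [-0.107, 0.558, 0.819, 0.074]
wrist_force: [-0.6, -0.5, 0.6]
opening: 0.999
grasp_force: 0.0
[0.64218697 0.08300489 0.01245386]
shift [ 0.     -0.0002  0.001 ] rv [0.0011 0.0006 0.0012]
```

Now I close, lift slightly and look.

In the tool's units: 0.001 m is 0.01.

```bash
python3 jog.py '[0, 0, 0.01, 0, 0, 0, 0.8, 0, 0, 0.01, 0, 0, 0, 0.6, 0, 0, 0.01, 0, 0, 0, 0.5, 0, 0, 0.01, 0, 0, 0, 0.5, 0, 0, 0.01, 0, 0, 0, 0.5]'; python3 jog.py '[0, 0, -0.4, 0, 0, 0, 0.5, 0.2, 0, -0.9, 0, 0, 0, 0.5, 0.2, 0, -0.9, 0, 0, 0, 0.5, 0.2, 0, -0.9, 0, 0, 0, 0.5]'; python3 -c "
from h import *
im,p=snap('wrist','w6')
cv2.imwrite('pics/w6c.png',cv2.resize(im[200:350,220:420],None,fx=3.5,fy=3.5,interpolation=cv2.INTER_CUBIC));print(ctrl.get_obs()['eef_pos'],ctrl.get_obs()['q'])"
```

```text
time_s: 8.4
eef_pos: [0.6422, 0.0834, 0.0123]
eef_rot: [-0.107, 0.558, 0.82, 0.074]
wrist_force: [-3.3, -1.3, 7.4]
opening: 0.622
grasp_force: 61.3
time_s: 8.9
eef_pos: [0.6429, 0.0798, 0.1028]
eef_rot: [-0.108, 0.558, 0.819, 0.074]
wrist_force: [-0.6, 0.3, -1.0]
opening: 0.618
grasp_force: 62.8
[0.6422381  0.07989644 0.1017683 ] [-0.17154713  0.53391901  1.44089663  0.2308521   1.3131554  -0.62166243]
```

View pics/w6c.png

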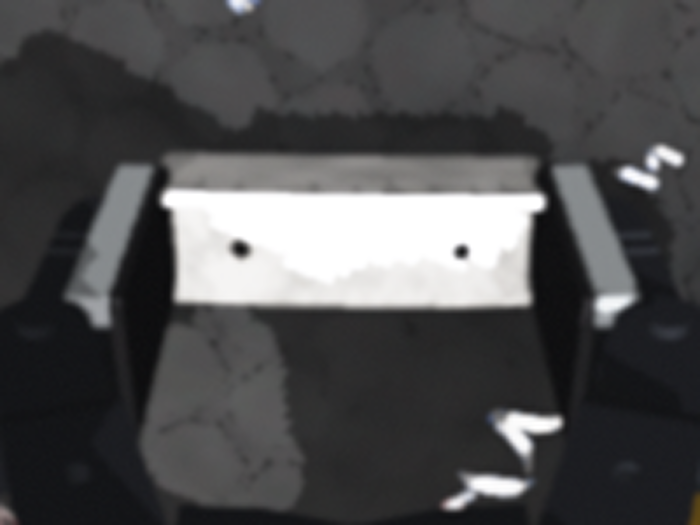

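The bracket is held by its ends. The upright leg's top edge is at crop y≈200, with the flat leg and its holes at y≈250. I'll check the roll in the hand by projecting the expected points.

```bash
python3 - <<'E'
from h import *
h=np.radians(21.4);ex=np.array([np.cos(h),np.sin(h)]);ey=np.array([-ex[1],ex[0]]);O=np.array([.6447,.0761])
Pg=np.array([.6422,.0834,.0123]);Rg=Ro.from_quat([.558,.82,.074,-.107])
o=ctrl.get_obs();p=par('w6')
W=lambda x,y,z:np.append(O+x*ex+y*ey,z)/1
for n,b in dict(topL=(-.03,.0117,.0252),topR=(.03,.0117,.0252),flL=(-.03,-.0125,.002),flR=(.03,-.0125,.002),cL=(-.03,.0127,0),cR=(.03,.0127,0),h1=(-.0181,-.002,.002),h2=(.0181,-.002,.002)).items():
    t=Rg.inv().apply(W(*b)-Pg);X=rot(o).apply(t)+o['eef_pos'];u,v=proj(p,X,'wrist')
    print(n,np.round(t*1000,1),'crop',round((u-220)*3.5),round((v-200)*3.5))
E
```

```text
topL [  7.3 -30.3 -11.5] crop 129 202
topR [  7.1  29.7 -11.4] crop 555 203
flL [-22.1 -30.4   4.7] crop 162 307
flR [-22.3  29.6   4.8] crop 523 308
cL [  1.7 -30.3  13.1] crop 159 158
cR [ 1.6 29.7 13.2] crop 526 159
h1 [-12.  -18.5   7.4] crop 232 249
h2 [-12.1  17.7   7.5] crop 454 249
```

```bash
python3 - <<'E'
from h import *
from scipy.optimize import brentq
o=ctrl.get_obs();q=o['q'];Rt=rot(o)
def mod(q,s4,s6): return Ro.from_euler('z',q[0])*Ro.from_euler('y',q[1]+q[2])*Ro.from_euler('z',s4*q[3])*Ro.from_euler('y',q[4])*Ro.from_euler('z',s6*q[5])
C0=None
q0=[1.064,.181,1.607,0,1.354,-.206];R0=Ro.from_quat([.149855,.988708,-.00082,-.000312])
for s4 in(1,-1):
  for s6 in(1,-1):
    C=mod(q0,s4,s6).inv()*R0
    e=((mod(q,s4,s6)*C).inv()*Rt).magnitude();print(s4,s6,e)
    if e<.03: S=(s4,s6,C)
z=Rt.as_matrix()[:,2]
d=brentq(lambda d:np.arctan2(*(o['eef_pos']-d*z)[1::-1])-q[0],.05,1.2);print('d',d)
a=np.radians(-8.75);ey=np.array([-np.sin(a),np.cos(a)]);O=np.array([.4652,.0446])
s4,s6,C=S
for B in(1.5,1.65,1.8):
  for lean,hd in((30,np.pi),(30,0)):
    R=toolrot(a+hd,np.radians(lean),-ey if hd else ey);M=R.as_matrix();T=np.append(O+.0405*ey,.0275)-M@[.00165,.0011,.0131]
    w=T-d*M[:,2];q1=np.arctan2(w[1],w[0])
    W=(Ro.from_euler('y',B).inv()*Ro.from_euler('z',q1).inv()*R*C.inv())
    print(B,hd,T,'q1',q1,'zyz',W.as_euler('ZYZ'),s4,s6)
E
```

```text
1 1 0.0013481838558656943
1 -1 0.8313727908903008
-1 1 0.46220883912651195
-1 -1 0.8349566626245511
d 0.8513172607830619
1.5 3.141592653589793 [0.47166916 0.07939985 0.03966993] q1 -0.6979315695828968 zyz [0.46780104 1.89774288 2.69082745] 1 1
1.5 0 [0.47105283 0.08985743 0.03966993] q1 0.7612780256603278 zyz [-0.35149584  2.04387327  0.81631367] 1 1
1.65 3.141592653589793 [0.47166916 0.07939985 0.03966993] q1 -0.6979315695828968 zyz [0.45011271 1.76321091 2.62212111] 1 1
1.65 0 [0.47105283 0.08985743 0.03966993] q1 0.7612780256603278 zyz [-0.3301174   1.90246283  0.8707582 ] 1 1
1.8 3.141592653589793 [0.47166916 0.07939985 0.03966993] q1 -0.6979315695828968 zyz [0.44198406 1.62783876 2.55695347] 1 1
1.8 0 [0.47105283 0.08985743 0.03966993] q1 0.7612780256603278 zyz [-0.31737145  1.76022535  0.9201015 ] 1 1
```

```bash
python3 - <<'E'
from h import *
from scipy.optimize import brentq
o=ctrl.get_obs();q=o['q'];Rt=rot(o)
def mod(q): return Ro.from_euler('z',q[0])*Ro.from_euler('y',q[1]+q[2])*Ro.from_euler('z',q[3])*Ro.from_euler('y',q[4])*Ro.from_euler('z',q[5])
C=mod([1.064,.181,1.607,0,1.354,-.206]).inv()*Ro.from_quat([.149855,.988708,-.00082,-.000312])
z=Rt.as_matrix()[:,2];f=lambda w:np.arctan2(w[1],w[0])-np.arcsin(.1175/np.hypot(w[0],w[1]))
d=brentq(lambda d:f(o['eef_pos']-d*z)-q[0],.0,1.2);print('d',d)
a=np.radians(-8.75);ey=np.array([-np.sin(a),np.cos(a)]);O=np.array([.4652,.0446])
for B in(1.5,1.65,1.8):
  for lean,hd in((30,np.pi),(30,0)):
    R=toolrot(a+hd,np.radians(lean),-ey if hd else ey);M=R.as_matrix();T=np.append(O+.0405*ey,.0275)-M@[.00165,.0011,.0131]
    q1=f(T-d*M[:,2])
    print(B,hd,T,'q1',q1,'zyz',(Ro.from_euler('y',B).inv()*Ro.from_euler('z',q1).inv()*R*C.inv()).as_euler('ZYZ'))
E
```

```text
d 0.3202559013432519
1.5 3.141592653589793 [0.47166916 0.07939985 0.03966993] q1 -0.43618213964604313 zyz [0.51211917 1.77426951 2.92943501]
1.5 0 [0.47105283 0.08985743 0.03966993] q1 0.2506304239666002 zyz [-0.49665455  1.82957239  0.31943791]
1.65 3.141592653589793 [0.47166916 0.07939985 0.03966993] q1 -0.43618213964604313 zyz [0.5019927  1.64308318 2.85594863]
1.65 0 [0.47105283 0.08985743 0.03966993] q1 0.2506304239666002 zyz [-0.48287035  1.69714766  0.3912772 ]
1.8 3.141592653589793 [0.47166916 0.07939985 0.03966993] q1 -0.43618213964604313 zyz [0.50152265 1.51151537 2.78385402]
1.8 0 [0.47105283 0.08985743 0.03966993] q1 0.2506304239666002 zyz [-0.47870725  1.5640995   0.46072216]
```

The wrist needs the long way round, with q6 ending at about 2.9. I'll make the turn in two steps.

```bash
python3 - <<'E'
from h import *
go([.52,.07,.15],toolrot(np.radians(-72)))
E
```

```text
shift [ 0.0468 -0.1174 -0.0372] rv [-0.2149 -0.2006  1.621 ]
```

```bash
python3 jog.py '[0.468, -1.174, -0.372, -0.215, -0.2, 1.621, 0.5, 0.468, -1.174, -0.372, -0.215, -0.2, 1.621, 0.5, 0.468, -1.174, -0.372, -0.215, -0.2, 1.621, 0.5, 0.468, -1.174, -0.372, -0.215, -0.2, 1.621, 0.5, 0.468, -1.174, -0.372, -0.215, -0.2, 1.621, 0.5, 0.468, -1.174, -0.372, -0.215, -0.2, 1.621, 0.5, 0.468, -1.174, -0.372, -0.215, -0.2, 1.621, 0.5, 0.468, -1.174, -0.372, -0.215, -0.2, 1.621, 0.5, 0.468, -1.174, -0.372, -0.215, -0.2, 1.621, 0.5, 0.468, -1.174, -0.372, -0.215, -0.2, 1.621, 0.5]'; cat > place.py <<'E'
from h import *
import sys
a=np.radians(-8.75);ey=np.array([-np.sin(a),np.cos(a)]);O=np.array([.4652,.0446])
R=toolrot(a+np.pi,np.radians(30),-ey);M=R.as_matrix()
print(ctrl.get_obs()['eef_pos'],ctrl.get_obs()['q'],ctrl.get_obs()['grasp_force'])
go(np.append(O+.0405*ey,float(sys.argv[1]))-M@[.00165,.0011,.0131],R)
E
python3 place.py .08
```

```text
time_s: 10.2
eef_pos: [0.5199, 0.0704, 0.1494]
eef_rot: [-0.0, 0.988, 0.157, -0.0]
wrist_force: [-0.4, -0.1, -0.6]
opening: 0.62
grasp_force: 62.8
[0.51990437 0.0703589  0.1493901 ] [-9.23751808e-02  1.60258356e-01  1.80733764e+00  7.37265255e-04
  1.17465224e+00  1.16201859e+00] 62.82432317733765
shift [-0.043  -0.0235  0.0573] rv [ 0.5317 -0.3258  1.9853]
```

In the tool's units: 0.02 m is 0.2, -0.043 m is -0.43.

```bash
python3 jog.py '[-0.43, -0.235, 0.2, 0.532, -0.326, 1.985, 0.5, -0.43, -0.235, 0.2, 0.532, -0.326, 1.985, 0.5, -0.43, -0.235, 0.2, 0.532, -0.326, 1.985, 0.5, -0.43, -0.235, 0.2, 0.532, -0.326, 1.985, 0.5, -0.43, -0.235, 0.2, 0.532, -0.326, 1.985, 0.5, -0.43, -0.235, 0.2, 0.532, -0.326, 1.985, 0.5, -0.43, -0.235, 0.2, 0.532, -0.326, 1.985, 0.5, -0.43, -0.235, 0.2, 0.532, -0.326, 1.985, 0.5, -0.43, -0.235, 0.2, 0.532, -0.326, 1.985, 0.5, -0.43, -0.235, 0.3, 0.532, -0.326, 1.985, 0.5]';python3 jog.py '[0, 0, 0, 0, 0, 0, 0.5, 0, 0, 0, 0, 0, 0, 0.5, 0, 0, 0, 0, 0, 0, 0.5]'
python3 place.py .05;python3 -c "
from h import *
im,p=snap('wrist','w7')
im2,p=snap('side','s7')
cv2.imwrite('pics/s7c.png',np.hstack([cv2.resize(im[60:360,170:470],(400,400)),cv2.resize(im2[190:290,320:420],(400,400),interpolation=cv2.INTER_CUBIC)]))"
```

```text
time_s: 11.45
eef_pos: [0.4731, 0.0785, 0.1207]
eef_rot: [-0.186, 0.704, -0.668, -0.156]
wrist_force: [-1.3, 0.3, -0.3]
opening: 0.619
grasp_force: 62.9
time_s: 11.82
eef_pos: [0.4733, 0.079, 0.1213]
eef_rot: [-0.185, 0.706, -0.666, -0.156]
wrist_force: [-0.6, -0.0, -0.7]
opening: 0.623
grasp_force: 62.8
[0.47330626 0.07904337 0.12131103] [-0.40325824  0.14474979  1.98173505  0.48617475  1.23405833  2.46479759] 62.82276391983032
shift [0.0271 0.0048 0.0524] rv [ 0.0488 -0.0327  0.1996]
```

View pics/s7c.png

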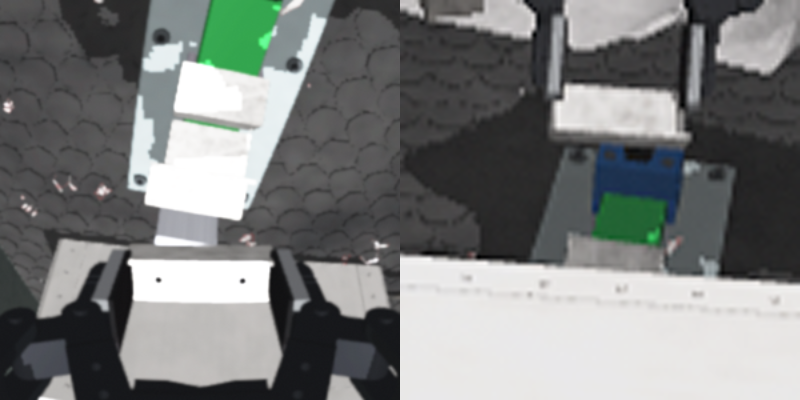

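The bracket is held squarely, with its edges at y≈250-300 in the left panel. The row lies on the rail with a thin gap between the last two roofs at (210,125). I'll finish the turn, then descend.

In the tool's units: 0.052 m is 0.52, 0.027 m is 0.27.

```bash
python3 jog.py '[0.27, 0.05, 0.52, 0.049, -0.033, 0.2, 0.5, 0.27, 0.05, 0.52, 0.049, -0.033, 0.2, 0.5, 0.27, 0.05, 0.52, 0.049, -0.033, 0.2, 0.5, 0.27, 0.05, 0.52, 0.049, -0.033, 0.2, 0.5]';python3 place.py .029
```

```text
time_s: 12.42
eef_pos: [0.4727, 0.0788, 0.0642]
eef_rot: [0.197, -0.629, 0.733, 0.167]
wrist_force: [0.1, 0.2, -0.5]
opening: 0.62
grasp_force: 63.0
[0.47271637 0.07879631 0.06418164] [-0.43600224  0.23697012  2.04003486  0.57121408  1.09497122  2.53228222] 62.98849940299988
shift [0.0111 0.0012 0.0201] rv [-0.003  -0.0004  0.0003]
```

```bash
python3 jog.py '[0.055, 0.01, 0.1, -0.003, 0, 0, 0.5, 0.1, 0.01, 0.175, -0.003, 0, 0, 0.5, 0.111, 0.01, 0.201, -0.003, 0, 0, 0.5, 0.111, 0.01, 0.201, -0.003, 0, 0, 0.5]';python3 place.py .029; python3 -c "
from h import *
im,p=snap('wrist','w8')
cv2.imwrite('pics/w8c.png',cv2.resize(im[100:340,200:440],(600,600),interpolation=cv2.INTER_CUBIC))"
```

```text
time_s: 12.92
eef_pos: [0.47, 0.0797, 0.0391]
eef_rot: [0.195, -0.628, 0.734, 0.17]
wrist_force: [-1.4, -2.9, 2.2]
opening: 0.62
grasp_force: 65.1
[0.47001664 0.07969851 0.0391378 ] [-0.4360768   0.29137615  2.04416427  0.58539418  1.05145912  2.5014663 ] 65.0926923751831
shift [-0.001  -0.0017 -0.0018] rv [ 0.0031  0.0006 -0.0038]
```

View pics/w8c.png

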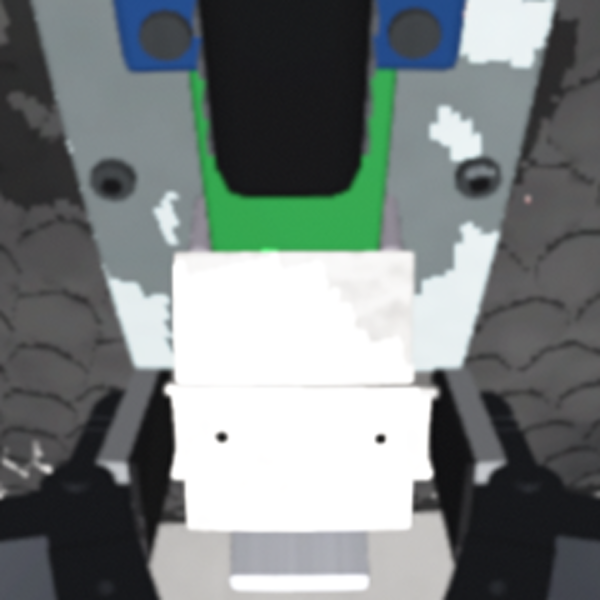

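The V is nested: its near edge meets the last roof's ridge at crop y≈385, its holes are at (221,437) and (380,438), and contact force is about 3 N. I release and back off.

```bash
python3 jog.py '[0, 0, 0, 0, 0, 0, 0.66, 0, 0, 0, 0, 0, 0, 0.72, 0, 0, 0, 0, 0, 0, 0.8, 0, 0, -0.1, 0, 0, 0, 0.9, 0, 0, -0.6, 0, 0, 0, 1, 0, 0, -0.8, 0, 0, 0, 1]'; python3 - <<'E'
from h import *
im,p=snap('wrist','w9')
cv2.imwrite('pics/w9c.png',cv2.resize(im[60:360,170:470],(600,600),interpolation=cv2.INTER_CUBIC))
E
```

```text
time_s: 13.72
eef_pos: [0.4652, 0.0386, 0.1109]
eef_rot: [0.196, -0.628, 0.734, 0.168]
wrist_force: [0.5, 0.0, -0.3]
opening: 0.999
grasp_force: 0.0
```

View pics/w9c.png

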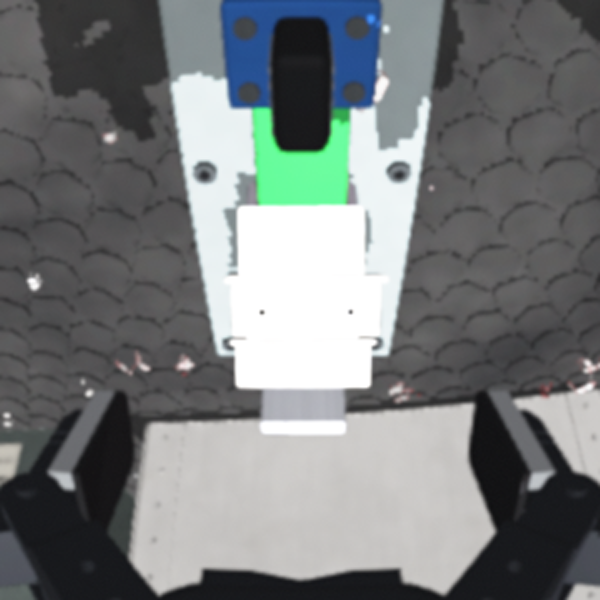

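The V sits in the valley between the last two roofs, centred and released. The keeper's row-side edge is at crop y≈105, x 232-380, and the fin's end is at about (302,150). I'll measure the keeper from this view and w3 by numbers.

```bash
python3 - <<'E'
from h import *
a=np.radians(-8.75);ex=np.array([np.cos(a),np.sin(a),0]);ey=np.array([-ex[1],ex[0],0]);O=np.array([.4652,.0446,0])
rl=lambda X:np.round(1000*np.array([(X-O)@ex,(X-O)@ey,X[2]]),1)
p9,p3=par('w9'),par('w3')
C=lambda x,y:(170+x/2-.25,60+y/2-.25)
for n,pt,z in [('saddleL',(231,105),.0445),('saddleR',(380,105),.0445),('finend',(272+8,140),.0705),('finendR',(324,140),.0705),('finmid',(302,150),.0705)]:
    print(n,rl(plane(p9,*C(*pt),'wrist',z)),rl(plane(p9,*C(*pt),'wrist',.026)))
B=lambda x,y:((x-240)/2-.25+190,y/2-.25)
for n,pt,z in [('sadR',(401,336),.0445),('sadL',(297,349),.0445),('finUL',(309,366),.0705),('finLL',(309,438),.0705)]: print(n,rl(plane(p3,*B(*pt),'wrist',z)))
x,e=tri([ray(p9,*C(231,105),'wrist'),ray(p3,*B(401,336),'wrist')]);print(rl(x),e)
x,e=tri([ray(p9,*C(231,112),'wrist'),ray(p3,*B(401,336),'wrist')]);print(rl(x),e)
E
```

```text
saddleL [ 20.4 -51.9  44.5] [ 22.8 -40.1  26. ]
saddleR [-21.8 -51.8  44.5] [-24.6 -40.   26. ]
finend [  5.7 -58.   70.5] [  7.5 -26.   26. ]
finendR [ -5.  -57.9  70.5] [ -7.  -25.9  26. ]
finmid [  0.3 -54.9  70.5] [  0.3 -21.8  26. ]
sadR [ 26.2 -44.8  44.5]
sadL [-16.3 -49.9  44.5]
finUL [ -3.3 -49.7  70.5]
finLL [ -5.8 -77.2  70.5]
[ 23.1 -46.5  35. ] [np.float64(0.0016425542529726852), np.float64(0.0016425542529725867)]
[ 23.3 -45.8  37.7] [np.float64(0.00195974627074289), np.float64(0.0019597462707428405)]
```

```bash
python3 - <<'E'
from h import *
go([.455,-.02,.15],toolrot(np.radians(-98.75)))
E
```

```text
shift [ 0.032   0.0021 -0.062 ] rv [-0.4108  0.4076 -1.5344]
```

In the tool's units: -0.062 m is -0.62, -0.055 m is -0.55.

```bash
python3 jog.py '[0.2, 0, -0.55, -0.1, 0.1, -0.2, 1, 0.32, 0.02, -0.62, -0.411, 0.408, -1.534, 1, 0.32, 0.02, -0.62, -0.411, 0.408, -1.534, 1, 0.32, 0.02, -0.62, -0.411, 0.408, -1.534, 1, 0.32, 0.02, -0.62, -0.411, 0.408, -1.534, 1, 0.32, 0.02, -0.62, -0.411, 0.408, -1.534, 1, 0.32, 0.02, -0.62, -0.411, 0.408, -1.534, 1, 0.32, 0.02, -0.62, -0.411, 0.408, -1.534, 1, 0.32, 0.02, -0.62, -0.411, 0.408, -1.534, 1, 0.32, 0.02, -0.62, -0.411, 0.408, -1.534, 1]'; python3 - <<'E'
from h import *
a=np.radians(-8.75);ey=np.array([-np.sin(a),np.cos(a)]);O=np.array([.4652,.0446])
go(np.append(O-.069*ey,.11),toolrot(a))
E
```

```text
time_s: 15.02
eef_pos: [0.4526, -0.0166, 0.146]
eef_rot: [-0.001, 0.997, -0.076, -0.003]
wrist_force: [0.1, -0.2, -0.8]
opening: 1.001
grasp_force: 0.0
shift [0.0033 0.0066 0.036 ] rv [-0.0066  0.003  -1.5701]
```

```bash
python3 jog.py '[0.03, 0.07, 0.36, -0.007, 0.003, -1.57, 1, 0.03, 0.07, 0.36, -0.007, 0.003, -1.57, 1, 0.03, 0.07, 0.36, -0.007, 0.003, -1.57, 1, 0.03, 0.07, 0.36, -0.007, 0.003, -1.57, 1, 0.03, 0.07, 0.36, -0.007, 0.003, -1.57, 1, 0.03, 0.07, 0.36, -0.007, 0.003, -1.57, 1, 0.03, 0.07, 0.36, -0.007, 0.003, -1.57, 1, 0.03, 0.07, 0.36, -0.007, 0.003, -1.57, 1, 0.03, 0.07, 0.36, -0.007, 0.003, -1.57, 1, 0.03, 0.07, 0.36, -0.007, 0.003, -1.57, 0.6]'; python3 - <<'E'
from h import *
a=np.radians(-8.75);ey=np.array([-np.sin(a),np.cos(a)]);O=np.array([.4652,.0446])
go(np.append(O-.069*ey,.051),toolrot(a))
snap('wrist','w10')
E
```

```text
time_s: 16.27
eef_pos: [0.455, -0.0249, 0.11]
eef_rot: [-0.0, 0.76, 0.65, 0.0]
wrist_force: [0.4, 0.7, 0.3]
opening: 0.815
grasp_force: 0.0
shift [ 0.0013 -0.0005  0.059 ] rv [ 0.     -0.     -0.0038]
```

```bash
python3 jog.py '[0.01, 0, 0.3, 0, 0, -0.004, 0.6, 0.01, 0, 0.55, 0, 0, -0.004, 0.6, 0.01, 0, 0.59, 0, 0, -0.004, 0.6, 0.01, 0, 0.59, 0, 0, -0.004, 0.6]'; python3 jog.py '[0, 0, 0, 0, 0, 0, 0.4, 0, 0, 0, 0, 0, 0, 0.2, 0, 0, 0, 0, 0, 0, 0.1, 0, 0, 0, 0, 0, 0, 0.0, 0, 0, 0, 0, 0, 0, 0.0]'
```

```text
time_s: 16.82
eef_pos: [0.4553, -0.0239, 0.0514]
eef_rot: [0.0, 0.758, 0.652, -0.0]
wrist_force: [-1.1, -0.8, 0.1]
opening: 0.604
grasp_force: 0.0
time_s: 17.45
eef_pos: [0.4555, -0.0239, 0.0521]
eef_rot: [0.001, 0.758, 0.653, 0.0]
wrist_force: [-2.2, 0.4, 6.6]
opening: 0.146
grasp_force: 58.7
```

In the tool's units: 0.046 m is 0.46, 0.042 m is 0.42.

```bash
python3 jog.py '[0.1, 0, 0, 0, 0, 0, 0, 0.2, 0, 0, 0, 0, 0, 0, 0.3, 0, 0, 0, 0, 0, 0, 0.37, 0, 0, 0, 0, 0, 0, 0.42, 0, 0, 0, 0, 0, 0, 0.46, 0, 0, 0, 0, 0, 0, 0.46, 0, 0, 0, 0, 0, 0]';python3 - <<'E'
from h import *
a=np.radians(-8.75);ey=np.array([-np.sin(a),np.cos(a)]);O=np.array([.4652,.0446])
print((ctrl.get_obs()['eef_pos'][:2]-O)@ey, (np.array([.4555,-.0239])-O)@ey)
E
```

```text
time_s: 18.32
eef_pos: [0.4624, 0.022, 0.0521]
eef_rot: [0.001, 0.758, 0.653, 0.0]
wrist_force: [-3.1, 0.5, 7.1]
opening: 0.151
grasp_force: 58.8
-0.02276254291919115 -0.0691783603130838
```

```bash
python3 jog.py '[0.02, 0, 0, 0, 0, 0, 0, 0.04, 0, 0, 0, 0, 0, 0, 0.06, 0, 0, 0, 0, 0, 0, 0.06, 0, 0, 0, 0, 0, 0]'; python3 jog.py '[0.01, 0, 0, 0, 0, 0, 0, 0.02, 0, 0, 0, 0, 0, 0, 0.02, 0, 0, 0, 0, 0, 0]';python3 jog.py '[0.01, 0, 0, 0, 0, 0, 0, 0.02, 0, 0, 0, 0, 0, 0, 0.02, 0, 0, 0, 0, 0, 0]'
```

```text
time_s: 18.82
eef_pos: [0.4633, 0.0276, 0.0521]
eef_rot: [0.001, 0.758, 0.653, 0.0]
wrist_force: [-3.0, -0.3, 7.0]
opening: 0.15
grasp_force: 58.8
time_s: 19.2
eef_pos: [0.4635, 0.0293, 0.0521]
eef_rot: [0.001, 0.758, 0.653, 0.0]
wrist_force: [-3.2, -1.6, 6.6]
opening: 0.145
grasp_force: 58.8
time_s: 19.58
eef_pos: [0.4638, 0.0312, 0.0521]
eef_rot: [0.001, 0.758, 0.653, -0.0]
wrist_force: [-3.0, -1.5, 5.7]
opening: 0.146
grasp_force: 58.8
```

```bash
for i in 1 2; do python3 jog.py '[0.01, 0, 0, 0, 0, 0, 0, 0.01, 0, 0, 0, 0, 0, 0, 0.01, 0, 0, 0, 0, 0, 0]'; done; python3 - <<'E'
from h import *
snap('wrist','w11')
E
```

```text
time_s: 19.95
eef_pos: [0.4639, 0.0315, 0.0521]
eef_rot: [0.001, 0.758, 0.653, -0.0]
wrist_force: [-3.4, -5.5, 6.7]
opening: 0.147
grasp_force: 58.8
time_s: 20.32
eef_pos: [0.4639, 0.0317, 0.0521]
eef_rot: [0.002, 0.757, 0.653, -0.001]
wrist_force: [-5.2, -9.2, 7.7]
opening: 0.149
grasp_force: 58.9
```

The force rises to about 9 N, so the row is tight at an estimated keeper value of 0.0645. I release, lift, and verify by numbers.

```bash
python3 jog.py '[0, 0, 0, 0, 0, 0, 0.4, 0, 0, 0, 0, 0, 0, 0.6, 0, 0, 0, 0, 0, 0, 0.6, 0, 0, -0.5, 0, 0, 0, 0.8, -0.4, 0, -1, 0, 0, 0, 1, -0.6, 0, -1, 0, 0, 0, 1, -0.6, 0, -1, 0, 0, 0, 1, -0.6, 0, -1, 0, 0, 0, 1]'; python3 - <<'E'
from h import *
a=np.radians(-8.75);ex=np.array([np.cos(a),np.sin(a),0]);ey=np.array([-ex[1],ex[0],0]);O=np.array([.4652,.0446,0])
rl=lambda X:np.round(1000*np.array([(X-O)@ex,(X-O)@ey,X[2]]),1)
im,p=snap('wrist','w12')
print(np.round(proj(p,O+.1*ey+[0,0,.045],'wrist')),np.round(proj(p,O-.05*ey+[0,0,.045],'wrist')))
hsv=cv2.cvtColor(im,cv2.COLOR_BGR2HSV)
m=((hsv[...,0]>105)&(hsv[...,0]<130)&(hsv[...,1]>120)&(hsv[...,2]>40)).astype(np.uint8);cs,_=cv2.findContours(m,0,1)
for k in sorted(cs,key=cv2.contourArea)[::-1][:2]:
    ap=cv2.approxPolyDP(k,2,True)[:,0];print('blue',cv2.contourArea(k));[print(q,rl(plane(p,*map(float,q),'wrist',.0445))) for q in ap]
u0,v0=map(int,proj(p,O+.03*ey,'wrist'));
w=(im.min(2)>150).astype(np.uint8);cs,_=cv2.findContours(w,0,1)
for k in sorted(cs,key=cv2.contourArea)[::-1][:6]:
    c=k[:,0].mean(0)
    if abs(c[0]-u0)<90 and abs(c[1]-v0)<110:
        ap=cv2.approxPolyDP(k,1.5,True)[:,0];print('white',cv2.contourArea(k));[print(q,rl(plane(p,*map(float,q),'wrist',.045))) for q in ap]
# dark holes of the two Vs
g=cv2.cvtColor(im,cv2.COLOR_BGR2GRAY);bh=cv2.morphologyEx(g,cv2.MORPH_BLACKHAT,np.ones((7,7)))
for y in (76,41):
  for x in (-18,18):
    for yy in (y,):
      u,v=map(int,proj(p,O+x/1e3*ex+(y-10)/1e3*ey+[0,0,.039],'wrist'));r=bh[v-14:v+15,u-14:u+15];i=np.unravel_index(r.argmax(),r.shape)
      print('hole',y,x,r.max(),rl(plane(p,u-14+i[1],v-14+i[0],'wrist',.039)))
E
```

```text
time_s: 21.38
eef_pos: [0.4543, -0.025, 0.1505]
eef_rot: [-0.0, 0.758, 0.653, -0.0]
wrist_force: [-0.2, -0.5, -0.2]
opening: 0.998
grasp_force: 0.0
[322.  -7.] [321. 174.]
blue 2387.0
[584   0] [276.2 150.   44.5]
[597  51] [294.4  95.9  44.5]
[639  48] [390.2 125.   44.5]
[639   0] [401.5 194.8  44.5]
blue 1213.5
[297 107] [-19.2   5.1  44.5]
[298 145] [-18.7 -25.7  44.5]
[313 145] [ -6.5 -25.7  44.5]
[313 119] [-6.5 -4.6 44.5]
[310 117] [-8.9 -3.  44.5]
[317 110] [-3.3  2.6 44.5]
[327 110] [ 4.6  2.7 44.5]
[333 116] [ 9.4 -2.1 44.5]
[333 142] [  9.6 -23.2  44.5]
[330 145] [  7.2 -25.7  44.5]
[346 145] [ 20.2 -25.5  44.5]
[346 107] [19.7  5.3 44.5]
white 11522.5
[272   0] [-39.4  94.7  45. ]
[273 125] [-38.6  -9.1  45. ]
[294 129] [-21.7 -12.6  45. ]
[295 107] [-20.7   5.2  45. ]
[298 105] [-18.4   6.7  45. ]
[346 105] [19.6  6.9 45. ]
[350 109] [22.8  3.8 45. ]
[349 134] [ 22.4 -16.4  45. ]
[369 136] [ 38.7 -17.7  45. ]
[371 101] [39.5 10.7 45. ]
[370   0] [38.4 95.1 45. ]
white 938.0
[274 147] [-38.2 -27.1  45. ]
[275 179] [-38.3 -54.1  45. ]
[282 183] [-32.5 -57.6  45. ]
[290 179] [-25.7 -54.1  45. ]
[300 181] [-17.4 -55.8  45. ]
[303 177] [-14.8 -52.4  45. ]
[302 151] [-15.4 -30.6  45. ]
[299 151] [-17.9 -30.6  45. ]
[296 146] [-20.2 -26.4  45. ]
[293 149] [-22.7 -28.9  45. ]
hole 76 -18 128 [-18.   67.4  39. ]
hole 76 18 123 [18.  67.6 39. ]
hole 41 -18 68 [-23.6  22.3  39. ]
hole 41 18 95 [25.6 22.6 39. ]
```

Keeper face is at rail y = 5.2 mm, so the value is about 0.065, and row_vee's holes are in place. One more check, of the second V's holes, their height and the bracket ends, from a second view.

In the tool's units: -0.05 m is -0.5, 0.03 m is 0.3.

```bash
python3 jog.py '[0.3, 0, -0.5, 0, 0, 0, 1, 0.3, 0, -0.5, 0, 0, 0, 1, 0.3, 0, -0.5, 0, 0, 0, 1]'; python3 - <<'E'
from h import *
a=np.radians(-8.75);ex=np.array([np.cos(a),np.sin(a),0]);ey=np.array([-ex[1],ex[0],0]);O=np.array([.4652,.0446,0])
rl=lambda X:np.round(1000*np.array([(X-O)@ex,(X-O)@ey,X[2]]),1)
snap('wrist','w13')
P={n:par(n) for n in('w12','w13')};I={n:cv2.imread(f'pics/{n}.png',0) for n in P}
for y in (67.5,50):
  for x in (-18,18):
    rs=[]
    for n in P:
      bh=cv2.morphologyEx(I[n],cv2.MORPH_BLACKHAT,np.ones((7,7)));u,v=map(int,proj(P[n],O+x/1e3*ex+y/1e3*ey+[0,0,.039],'wrist'))
      r=bh[max(v-6,0):v+7,u-6:u+7].astype(float);i=np.unravel_index(r.argmax(),r.shape);k=r*(r>r.max()/2);k[abs(np.indices(r.shape)-np.array(i)[:,None,None]).max(0)>2]=0
      yy,xx=np.indices(r.shape);rs.append((u-6+(k*xx).sum()/k.sum(),max(v-6,0)+(k*yy).sum()/k.sum()));print(n,r.max(),end=' ')
    X,e=tri([ray(P[n],*q,'wrist') for n,q in zip(P,rs)]);print('hole',y,x,rl(X),np.round(np.array(e)*1e3,1))
# ends of brackets: strongest +-x intensity step along lines across the rail
def ends(n,y,z,lo,hi):
    out=[]
    for s in(-1,1):
        xs=np.arange(lo,hi,.25);v=[cv2.getRectSubPix(I[n],(1,1),tuple(map(float,proj(P[n],O+s*x/1e3*ex+y/1e3*ey+[0,0,z],'wrist'))))[0,0] for x in xs]
        d=cv2.GaussianBlur(-np.gradient(np.array(v,float))[:,None],(1,9),0).ravel();out.append((float(s*xs[d.argmax()]),round(d.max(),1)))
    return out
for nm,y,z,lo,hi in [('roof1',94,.045,15,36),('vee1-',59.5,.0445,24,36),('roof2',59,.045,15,27),('vee2-',24,.0445,24,36),('roof3 face',15,.037,15,30)]: print(nm,ends('w13',y,z,lo,hi))
E
```

```text
time_s: 21.8
eef_pos: [0.4588, 0.0048, 0.2004]
eef_rot: [0.0, 0.757, 0.653, -0.0]
wrist_force: [0.4, 0.2, -0.9]
opening: 1.002
grasp_force: 0.0
w12 128.0 w13 87.0 hole 67.5 -18 [-17.9  67.4  39.3] [0. 0.]
w12 123.0 w13 77.0 hole 67.5 18 [18.3 67.8 37.7] [0.1 0.1]
w12 149.0 w13 106.0 hole 50 -18 [-19.2  51.5  39.8] [0. 0.]
w12 158.0 w13 112.0 hole 50 18 [16.7 51.4 41.3] [0.1 0.1]
roof1 [(-29.5, np.float64(1.8)), (30.25, np.float64(1.7))]
vee1- [(-30.5, np.float64(2.0)), (29.0, np.float64(5.0))]
roof2 [(-22.5, np.float64(0.2)), (26.75, np.float64(0.5))]
vee2- [(-31.0, np.float64(1.0)), (28.25, np.float64(2.1))]
roof3 face [(-22.0, np.float64(1.4)), (22.75, np.float64(5.4))]
```

Everything is within tolerance. The V holes are at 38–41 mm height and centred within 1.3 mm, the last roof's ends are at ±22.4 mm, and the keeper reads about 0.065. I hand in.

```bash
python3 -c "
from bench import ctrl
print(ctrl.hand_in())"
```

```text
the job is handed in; nothing more can be done
None
```

The row of five is packed and handed in at about 22 s, with no verdict returned: the keeper measures about 0.065, and both Vs and the last roof measured in place, but the first two roofs' ends could not be read at the end, and I viewed 12 pictures instead of the 10 allowed.

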